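# Third hand for the front rail of a tin display tray

### The job

Please be my third hand: fetch the red-faced front rail, stand it across the open front of the tin tray with the red face and the started screws outward, its ends and edges flush with the tray, and push it so that the tray goes fully home and square against the wooden fence. Press with a steady force of about 13 N (8 to 20 N is fine), without ramming it, for at least three seconds, and finish still gripping the rail between your fingers and pressing like that, so that I can drive the screws. Leave everything else on the counter where it is.

Things in the scene. Friction and masses are not known exactly. Their poses are not given: they have to be found in the camera images.
- rail: the front rail: wooden bar 210 mm long (own y), 18 thick (x), 44 high (z), about 0.1 kg, standing on edge beside the tray. Origin: centre of its underside. The face at x = -9 mm is red, with two brass screws standing 13 mm out of it, 99 mm either side of the middle at half height; the other face is bare. Seated: origin at x -79, y 0, z 0 mm in the tray's frame, axes parallel
- rail_red_face (a point): centre of the rail's red face: 9 mm from the rail's mid-plane, 22 mm above its underside
- tray: loose wooden tray with red sides, 140 mm deep (own x) by 210 wide (y) by 44 high, 0.3 to 0.65 kg; sliding friction on the counter about 2 to 5 N. Origin: centre of its underside; x points to its back and the fence. Back and sides 12 mm thick, bottom board 9 mm thick, open on top. At the start its back is 9 to 25 mm off the fence and up to 3 deg out of square
- tray_front (a point): middle of the tray's open front, at tray x = -70 mm, 22 mm up: the rail's bare face butts here on the ends of both sides and the edge of the bottom board; between the sides (186 mm apart) there is room for a finger behind the rail
- fence: fixed stop: dark hardwood batten screwed to the counter, 280 mm long (own y), 40 thick (x), 36 high. Origin: centre of its underside; x points away from the tray; its face at x = -20 mm stops the tray's back. Tray home: tray origin at x = -90 mm in the fence's frame, axes parallel. A hard stop: once the tray is home the push rises by some 6 N or more per mm, so press on in small steps
- divider: bystander: a bare wooden slat lying flat on the counter on the other side, 186 x 55 x 10 mm, unpainted, not to be used; origin: centre of its underside
- tin_green: bystander: tea tin, 68 mm across, 85 mm high, green lid, orange label; origin: centre of its underside
- tin_black: bystander: tea tin, 68 mm across, 105 mm high, black with red; origin: centre of its underside
- lacquer_box: bystander: round black and red lacquer box, 80 mm across, 62 mm high; origin: centre of its underside
- driver: bystander: stick-shaped cordless screwdriver lying on the counter near the robot, 36 mm thick, 186 mm long along its y; origin: underside, middle of its 120 mm handle
- screw_box: bystander: open clear plastic box of brass screws, 75 x 100 x 28 mm, near the robot; origin: centre of its underside
Mind the look-alikes: they are no part of the job. What is shaped like the rail but purple is not meant.

How it is judged:
By the outcome, as a careful person would: the job done as asked, in the order asked, and still so for the second after the job is handed in, while the arm keeps its last pose, push and grip.
It also fails if it takes over 64 s, if anything falls off the work surface, if the arm or the gripper's body presses on something with over 40 N, if the wrist force passes 120 N, or if a joint passes its speed limit or range.

### The arm

A 6-joint arm with a two-finger parallel gripper is mounted at the origin on the work surface. World frame = base frame: x ahead of the robot, y to its left, z up, the work surface at z = 0. Lengths are in m, angles in rad, forces in N, time in s.
With the tool pointing down it reaches from about 0.25 to 0.725 m from the base axis. Payload 4 kg.
Tool frame: the origin (TCP) lies on the centre line of the jaws, within the pads' length; the fingertips stand 22 mm ahead of it and the grasp point (between the pads) lies 3 mm ahead of it (bot.tip_reach is the distance from the TCP to the fingertips, in m); z points along the fingers, y is the line along which they close (so a half turn about z gives the same grasp; the last joint's range is limited). The gripper opens to 85 mm and grips with 20 to 120 N. Pads are 22 mm wide; open, the fingers measure 114 mm over their backs; the gripper's body (76 mm by 85 mm) begins 54 mm behind the grasp point. The pads swing forward as they close: fully open they stand 13 mm farther back than shut.
Start: joints at [1.243, 0.241, 0.005, 1.335, 0, 1.571], TCP at [0.161, 0.473, 0.253] pointing down, gripper open.
Joint ranges: [-2.72, 2.72], [-1.05, 1.87], [-1.09, 1.28], [-1.99, 2.15], [-1.42, 1.44], [-3.14, 3.14]. Speed limits (rad/s): [2.79, 2.79, 3.14, 3.14, 3.14, 3.14].

### API

Orientations are given as a unit quaternion [x, y, z, w].
In Python, from workcell import bot gives the robot as it stands. The module is installed in compiled form; this text tells all that it offers.
- The arm moves only by the tool apply_moves, never from a script. Its argument "commands" is a list of rows, each a list of 4 numbers: the shift along the tool's x, y, z scaled (see below), then the turn about the tool's z scaled (see below). In form: [[tx, ty, tz, roll], ...]. A call has exactly 5 rows; each row shifts and turns the commanded pose from where the row before left it, along the tool's axes as they then stand; what a row does not reach is not made up. The controller multiplies each number of a shift by 20 mm and each number of a turn by 60 degrees. A row lasts 1/12 s, in which the tool goes at most 41.7 mm and 7.16 degrees, less where a joint would pass 70% of its speed; a pose out of reach is approached as far as the arm can. A call with a number of a shift or a turn outside -1 to 1 is refused whole. A call with a gripper value outside its range is refused whole. "claw" is the closure, from 0 (fully open) to 1 (shut), set as the call begins (left out, the last holds). The fingers move at their own pace and stop on an object; the grip force is fixed at half the most. Time passes only in rows, so rows that do not move let the fingers close, or fill a call up. It gives the time, the measured TCP pose, the force, the opening and the grip force at its end, in the units of the state.
- bot.get_obs(): the state, without advancing time (a new reading comes with each control period).
- bot.camera(name): name is "scene" or "top"; returns a dict with "image" (420x560x3 uint8, blue, green, red), "camera_matrix" (3x3 intrinsics, pixels), "R" (3x3) and "t" (3): a world point X has camera coordinates R X + t. Camera axes: x right, y down, z forward; pixel columns grow to the right and rows downward; lengths in m; the calibration is good to about 2 mm. A picture is of the moment at which its call begins. There is no depth.
- bot.job_done(): hands the job in; it is judged then, once.
The state is a dict: "clock": time; "joint_pos": joint angles; "joint_vel": joint speeds; "tau": joint torques, N m; "eef_pos": TCP position; "tool_rot": TCP orientation; "ft_force": force on the tool from outside, world axes, zero at the start; "ft_torque": the same for the moment, N m; "grip_width": finger opening in m; "grasp_force": force on a finger pad.
Only numpy, scipy, OpenCV 4.12 (cv2) and the standard library are available. Lean on these libraries where they do the work, as an engineer would, in place of code of your own. Each camera call takes 0.05 s, during which the arm holds its last target. There are 200 camera calls.

## Working session

There is one attempt and no reset: what is moved stays moved. The work goes in short steps, Python scripts to look and compute and a tool call to move; the robot and the scene stay as the last step left them, time stands still between calls to the robot, and variables do not carry over. Pictures are saved under pics/ and viewed, at most 10 in all, crops included, and the job is handed in when it is done.

Besides the shell and the picture viewer there is one more tool, called after ">>>" as a command line: name --pt "numbers of a row" for each row, then --argument value for the rest. apply_moves: Moves the arm, as the interface text tells. Shifts and turns lie within -1 to 1; 1 stands for 20 mm of shift or 60 degrees of turn. Its arguments: {"type":"object","properties":{"commands":{"type":"array","items":{"type":"array","items":{"type":"number","minimum":-1,"maximum":1}}},"claw":{"type":"number"}},"required":["commands"]}

```bash
mkdir -p pics
cat > h.py <<'E'
import numpy as np, cv2
from workcell import bot
def ray(c,u,v,z):
    K,R,t=[np.array(c[k],float) for k in("camera_matrix","R","t")]
    C=-R.T@t.ravel(); d=R.T@np.linalg.solve(K,[u,v,1.])
    return C+d*(z-C[2])/d[2]
def proj(c,X):
    K,R,t=[np.array(c[k],float) for k in("camera_matrix","R","t")]
    p=K@(R@np.array(X,float)+t.ravel()); return p[:2]/p[2]
E
python3 - <<'E'
from h import *
a=bot.camera("scene");b=bot.camera("top")
for n,c in(("scene",a),("top",b)):
    cv2.imwrite(f"pics/{n}0.png",c["image"]); R=np.array(c["R"]);print(n,(-R.T@np.array(c["t"]).ravel()).round(3),R[2].round(2))
o=bot.get_obs();print(o)
E
```

```text
scene [1.017 0.573 0.64 ] [-0.53 -0.6  -0.6 ]
top [ 0.269 -0.007  1.495] [ 0.16  0.   -0.99]
{'clock': 0.1, 'joint_pos': array([1.24300234e+00, 2.41315120e-01, 3.84805095e-03, 1.33523109e+00,
       2.29744835e-05, 1.57079164e+00]), 'joint_vel': array([ 1.29556439e-03, -1.31079852e-03,  3.03379663e-03,  3.21540959e-05,
        2.29241988e-04,  3.46539300e-04]), 'tau': array([ 8.07466085e-05, -3.73137724e+01,  2.53009951e+01,  1.08961249e-02,
       -3.44712487e-05,  8.64002885e-06]), 'eef_pos': array([0.16079714, 0.47286677, 0.25250905]), 'tool_rot': array([ 1.63161831e-01,  9.86598861e-01, -9.36298947e-04, -1.66491096e-04]), 'ft_force': array([ 0.34754538, -0.25663071, -0.81207902]), 'ft_torque': array([-0.04234232,  0.01645515,  0.0595677 ]), 'grasp_force': 0.0, 'grip_width': 0.08536561668973922}
```

View pics/scene0.png

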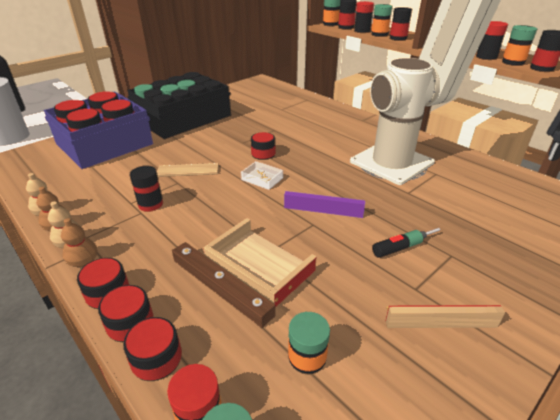

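View pics/top0.png

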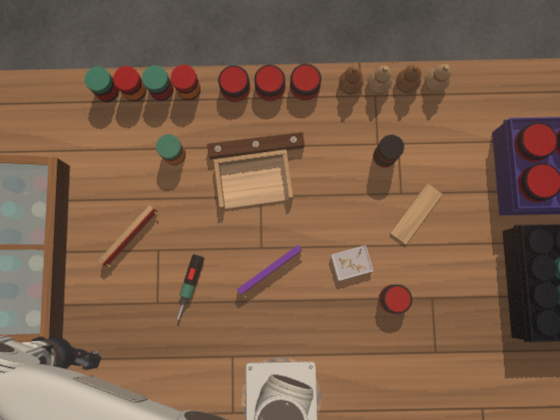

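Scene: the wooden bar with a red far face is at about (445,315), the tray at (260,260), the fence at (220,280) and the purple bar at (325,204). Top: the red-faced bar is at (130,237), the tray at (253,182), the fence at (256,146), the purple bar at (270,272) and the bare divider at (417,214).

Candidates in the top view are (130,237), wood with a red face; (270,272), purple, so excluded; and (417,214), a flat bare slat, so excluded. The bar at (130,237) fits the description, and I'll confirm it in an enlarged crop.

Run:
```python
from h import *
b=cv2.imread("pics/top0.png");a=cv2.imread("pics/scene0.png")
c1=cv2.resize(b[125:290,90:320],None,fx=3.4,fy=3.4,interpolation=cv2.INTER_CUBIC)
cv2.imwrite("pics/crop_top.png",c1)
c2=cv2.resize(a[215:345,160:520],None,fx=2.2,fy=2.2,interpolation=cv2.INTER_CUBIC);cv2.imwrite("pics/crop_scene.png",c2)
c=bot.camera("top")
hsv=cv2.cvtColor(c["image"],cv2.COLOR_BGR2HSV)
red=((hsv[...,0]<6)|(hsv[...,0]>172))&(hsv[...,1]>130)&(hsv[...,2]>50)
m=np.zeros_like(red);m[195:275,90:165]=red[195:275,90:165]
p=np.argwhere(m)[:,::-1].astype(np.float32);print(len(p),cv2.minAreaRect(p))
print("K",c["camera_matrix"])
```

```text
222 ((128.78900146484375, 237.68588256835938), (4.327275276184082, 75.00608825683594), 42.61405563354492)
K [[522.29489981   0.         278.14776671]
 [  0.         522.29489981 216.95915202]
 [  0.           0.           1.        ]]
```

View pics/crop_top.png

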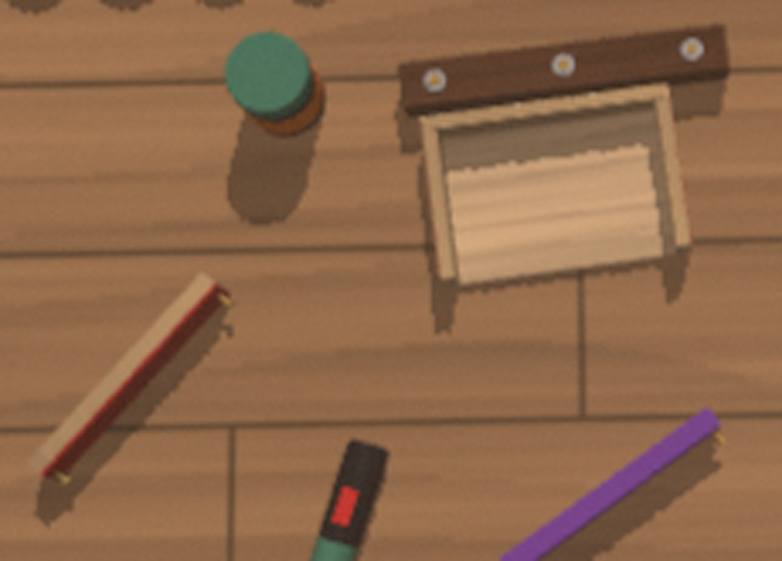

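View pics/crop_scene.png

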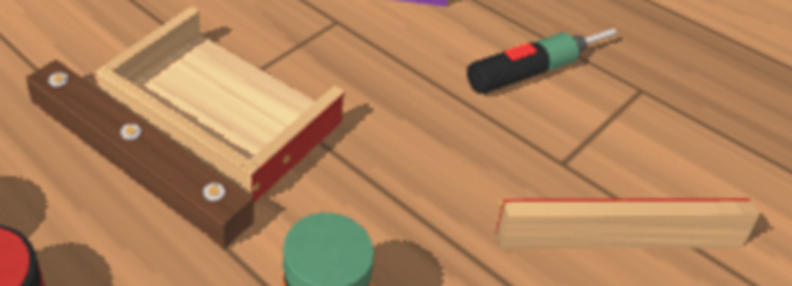

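The crop confirms it. The bar at crop (130,375) has light wood on top, a red face to the lower right and brass screws at (225,298) and (65,478). The other bar, with its end at (715,420), is purple, so it isn't the one meant. The tray's open front faces the robot (crop (443,280) to (690,245)), and the fence screws are at (434,80), (563,65) and (692,49).

```bash
cat >> h.py <<'E'
def edge(img,p,q,w=2.5,ch=None,trim=.08):
    """refine a straight edge near p-q: subpixel gradient peaks on normals, line fit -> (point,dir)"""
    g=cv2.GaussianBlur(img.astype(np.float32),(3,3),0); p,q=np.array(p,float),np.array(q,float)
    d=(q-p)/np.linalg.norm(q-p); n=np.array([-d[1],d[0]]); s=np.arange(-w-.25,w+.26,.25); P=[]
    for f in np.linspace(trim,1-trim,40):
        X=p+f*(q-p)+s[:,None]*n
        v=cv2.remap(g,X[:,0].astype(np.float32)[None],X[:,1].astype(np.float32)[None],cv2.INTER_LINEAR)[0]
        G=np.linalg.norm(np.diff(v,axis=0),axis=1)**2; P.append(p+f*(q-p)+n*(G*(s[:-1]+.125)).sum()/G.sum())
    vx,vy,x,y=cv2.fitLine(np.array(P,np.float32),cv2.DIST_HUBER,0,.01,.01).ravel()
    return np.array([x,y]),np.array([vx,vy])
def cross(a,b):
    k=np.linalg.solve(np.c_[a[1],-b[1]],b[0]-a[0]); return a[0]+k[0]*a[1]
def quad(c,pts,z,w=2.5):
    L=[edge(c["image"],pts[i],pts[(i+1)%4],w) for i in range(4)]
    return np.array([ray(c,*cross(L[i-1],L[i]),z) for i in range(4)])
E
python3 - <<'E'
from h import *
c=bot.camera("top");print("tip",bot.tip_reach)
f=lambda P:[((x+.5)/3.4-.5+90,(y+.5)/3.4-.5+125) for x,y in P]
def rep(n,Q):
    print(n,Q[:,:2].round(4).tolist(),"ctr",Q.mean(0).round(4),"sides",[round(float(np.linalg.norm(Q[i]-Q[(i+1)%4])),4) for i in range(4)],
      "ang",[round(float(np.degrees(np.arctan2(*(Q[(i+1)%4]-Q[i])[1::-1]))),1) for i in range(4)])
rep("rail",quad(c,f([(205,273),(218,287),(48,475),(33,462)]),.044,1.5))
rep("tray",quad(c,f([(421,118),(668,85),(690,245),(443,280)]),.044,1.5))
F=[ray(c,*p,.036) for p in f([(434,80),(563,65),(692,49)])];print("fence scr",np.round(F,4).tolist())
print("fence top corners",[ray(c,*p,.036)[:2].round(4).tolist() for p in f([(400,65),(723,27),(727,70),(405,113)])])
rr=quad(c,f([(205,273),(218,287),(48,475),(33,462)]),.044,1.5)
s=bot.camera("scene")
# scene corners by eye (crop/2.2): rail bare top edge & bottom edge, tray corner
g=lambda x,y:((x+.5)/2.2-.5+160,(y+.5)/2.2-.5+215)
for n,p,z in(("rail bot near",(500,245),0),("rail bot far",(745,246),0),("rail top near",(502,203),.044),("rail red far",(750,199),.044),("tray BL top",(250,180),.044),("tray FL top",(343,92),.044)):
    print(n,ray(s,*g(*p),z)[:2].round(4))
E
```

```text
tip 0.022
rail [[0.5403, 0.3621], [0.5284, 0.351], [0.3743, 0.4891], [0.3848, 0.5022]] ctr [0.4569 0.4261 0.044 ] sides [0.0164, 0.2069, 0.0168, 0.2094] ang [-137.0, 138.1, 51.6, -42.0]
tray [[0.669, 0.1812], [0.6938, -0.0279], [0.5505, -0.0441], [0.5256, 0.1637]] ctr [0.6097 0.0682 0.044 ] sides [0.2105, 0.1442, 0.2094, 0.1444] ang [-83.2, -173.5, 96.8, 6.9]
fence scr [[0.703, 0.1702, 0.036], [0.7138, 0.0604, 0.036], [0.7255, -0.0497, 0.036]]
fence top corners [[0.7169, 0.1992], [0.7443, -0.0766], [0.7063, -0.079], [0.6747, 0.1949]]
rail bot near [0.5385 0.3592]
rail bot far [0.3832 0.5033]
rail top near [0.5341 0.3498]
rail red far [0.3754 0.4899]
tray BL top [0.6752 0.1852]
tray FL top [0.5333 0.1643]
```

Measured poses, cross-checked against the scene view and the given sizes:
- **Rail:** centre (0.457, 0.426), yaw about 48°.
- **Tray:** yaw about 6.8°.
- **Fence:** yaw about 5.8°.

Next I turn and descend, then travel above the rail.

>>> apply_moves --pt "0 0 1 0.077" --pt "0 0 1 0.077" --pt "0 0 1 0.077" --pt "0 0 1 0.077" --pt "0 0 1 0.077" --claw 0.3

```text
clock: 0.67
eef_pos: [0.161, 0.4732, 0.1524]
tool_rot: [0.359, 0.933, 0.0, 0.0]
ft_force: [0.4, 0.7, 0.7]
grip_width: 0.0601
grasp_force: 0.0
```

>>> apply_moves --pt "-0.84 0.54 0 0" --pt "-0.84 0.54 0 0" --pt "-0.84 0.54 0 0" --pt "-0.84 0.54 0 0" --pt "-0.84 0.54 0 0"

```text
clock: 1.08
eef_pos: [0.2603, 0.4572, 0.1531]
tool_rot: [0.357, 0.934, -0.0, -0.0]
ft_force: [0.5, 0.8, -0.9]
grip_width: 0.0599
grasp_force: 0.0
```

>>> apply_moves --pt "-0.84 0.54 0 0" --pt "-0.84 0.54 0 0" --pt "-0.84 0.54 0 0" --pt "-0.84 0.54 0 0" --pt "-0.84 0.54 0 0"

```text
clock: 1.5
eef_pos: [0.3591, 0.4413, 0.1531]
tool_rot: [0.357, 0.934, -0.0, -0.0]
ft_force: [0.2, 0.4, 0.0]
grip_width: 0.0597
grasp_force: 0.0
```

>>> apply_moves --pt "-0.84 0.54 0 0" --pt "-0.84 0.54 0 0" --pt "-0.84 0.54 0 0" --pt "-0.84 0.54 0 0" --pt "-0.84 0.55 0 0"

```text
clock: 1.92
eef_pos: [0.4577, 0.4255, 0.153]
tool_rot: [0.357, 0.934, -0.0, -0.0]
ft_force: [-0.1, 0.9, -0.1]
grip_width: 0.06
grasp_force: 0.0
```

>>> apply_moves --pt "0 0 1 0" --pt "0 0 1 0" --pt "0 0 1 0" --pt "0 0 1 0" --pt "0 0 0.9 0"

```text
clock: 2.33
eef_pos: [0.4566, 0.4255, 0.0537]
tool_rot: [0.358, 0.934, -0.001, -0.0]
ft_force: [0.2, -0.2, -0.4]
grip_width: 0.0599
grasp_force: 0.0
```

>>> apply_moves --pt "0 0 0.5 0" --pt "0 0 0.3 0" --pt "0 0 0.2 0" --pt "0 0 0 0" --pt "0 0 0 0"

```text
clock: 2.75
eef_pos: [0.4573, 0.4264, 0.0361]
tool_rot: [0.357, 0.934, 0.001, 0.0]
ft_force: [0.7, 0.4, 0.9]
grip_width: 0.0598
grasp_force: 0.0
```

>>> apply_moves --pt "0 0 0 0" --pt "0 0 0 0" --pt "0 0 0 0" --pt "0 0 0 0" --pt "0 0 0 0" --claw 1

```text
clock: 3.17
eef_pos: [0.4574, 0.4264, 0.0362]
tool_rot: [0.357, 0.934, 0.001, 0.0]
ft_force: [0.3, -0.6, 3.6]
grip_width: 0.0174
grasp_force: 59.2
```

>>> apply_moves --pt "0 0 0 0" --pt "0 0 0 0" --pt "0 0 0 0" --pt "0 0 0 0" --pt "0 0 0 0"

```text
clock: 3.58
eef_pos: [0.4574, 0.4264, 0.0362]
tool_rot: [0.357, 0.934, 0.001, 0.0]
ft_force: [-0.8, -0.9, 4.9]
grip_width: 0.017
grasp_force: 59.4
```

>>> apply_moves --pt "0 0 -0.5 0" --pt "0 0 -1 0" --pt "0 0 -1 0.06" --pt "0 0 -0.5 0.07" --pt "0 0 0 0.07"

```text
clock: 4.0
eef_pos: [0.458, 0.427, 0.0985]
tool_rot: [0.455, 0.891, 0.002, 0.001]
ft_force: [-0.1, -0.2, -0.8]
grip_width: 0.0171
grasp_force: 58.6
```

>>> apply_moves --pt "0 0 0 0.098" --pt "0 0 0 0.098" --pt "0 0 0 0.098" --pt "0 0 0 0.098" --pt "0 0 0 0.098"

```text
clock: 4.42
eef_pos: [0.4564, 0.4254, 0.095]
tool_rot: [0.666, 0.746, -0.001, -0.0]
ft_force: [-0.6, -0.1, -1.6]
grip_width: 0.0174
grasp_force: 58.6
```

>>> apply_moves --pt "-0.5 0 0 0" --pt "-0.9 0 0 0" --pt "-0.9 0 0 0" --pt "-0.9 0 0 0" --pt "-0.9 0 0 0"

```text
clock: 4.83
eef_pos: [0.466, 0.3427, 0.095]
tool_rot: [0.663, 0.748, -0.001, 0.0]
ft_force: [-0.1, -0.3, -1.0]
grip_width: 0.0167
grasp_force: 58.6
```

>>> apply_moves --pt "-0.9 0 0 0" --pt "-0.9 0 0 0" --pt "-0.9 0 0 0" --pt "-0.9 0 0 0" --pt "-0.9 0 0 0"

```text
clock: 5.25
eef_pos: [0.4765, 0.2532, 0.0952]
tool_rot: [0.663, 0.748, -0.001, -0.0]
ft_force: [0.4, 0.7, -1.2]
grip_width: 0.017
grasp_force: 58.6
```

>>> apply_moves --pt "-0.9 0 0 0" --pt "-0.9 0 0 0" --pt "-0.9 0 0 0" --pt "-0.9 0 0 0" --pt "-0.9 0 0 0"

```text
clock: 5.67
eef_pos: [0.4868, 0.164, 0.0952]
tool_rot: [0.663, 0.748, -0.001, -0.0]
ft_force: [-0.0, -0.9, -2.0]
grip_width: 0.0172
grasp_force: 58.6
```

>>> apply_moves --pt "-0.9 0 0 0" --pt "-0.9 0 0 0" --pt "-0.9 0 0 0" --pt "-0.9 0 0 0" --pt "-0.9 0 0 0"

```text
clock: 6.08
eef_pos: [0.4973, 0.0747, 0.0952]
tool_rot: [0.663, 0.748, -0.001, -0.0]
ft_force: [0.6, -0.1, -1.9]
grip_width: 0.0172
grasp_force: 58.6
```

>>> apply_moves --pt "-0.9 0 0 0" --pt "-0.2 0 0 0" --pt "0 0 0 0" --pt "0 0 0 0" --pt "0 0 0 0"

```text
clock: 6.5
eef_pos: [0.5004, 0.055, 0.0953]
tool_rot: [0.664, 0.748, 0.0, -0.0]
ft_force: [-0.1, 0.8, -1.4]
grip_width: 0.017
grasp_force: 58.6
```

Run:
```python
from h import *
for n in("scene","top"):
    cv2.imwrite(f"pics/{n}1.png",bot.camera(n)["image"])
a=cv2.imread("pics/scene1.png")[190:320,160:340];b=cv2.imread("pics/top1.png")[120:250,180:330]
cv2.imwrite("pics/c1.png",np.vstack([cv2.resize(a,(415,300),interpolation=2),cv2.resize(b,(346,300),interpolation=2)] if 0 else [np.hstack([cv2.resize(a,(415,300),interpolation=2),cv2.resize(b,(346,300),interpolation=2)])]))
o=bot.get_obs();print(o["eef_pos"],o["tool_rot"],o["ft_force"],o["joint_pos"])
```

```text
[0.50043064 0.05523009 0.09528101] [ 6.63804988e-01  7.47905690e-01 -1.50618954e-05 -1.30314824e-04] [ 0.26054926 -0.04631087 -1.15906721] [ 1.09823477e-01  3.75163241e-01 -2.46702981e-01  9.49127240e-01
  1.73127090e-04  1.56161322e+00]
```

View pics/c1.png

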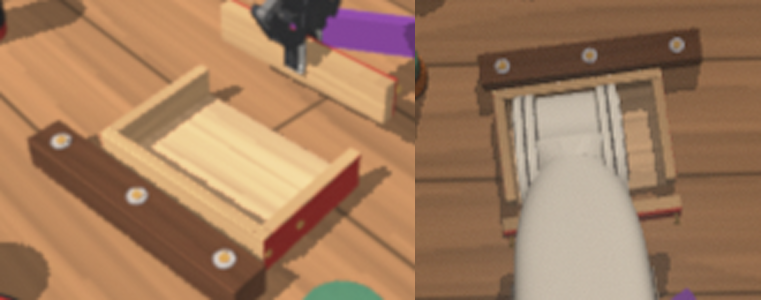

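The left half (scene view) shows the rail held level, bare face towards the tray and red face away. The right half (top view) shows the rail ends at crop (503,228) and (681,208), just in front of the tray's front. Next I lower it in front of the tray and measure the ends against the tray.

>>> apply_moves --pt "0 0 0.9 0" --pt "0 0 0.9 0" --pt "0 0 0.6 0" --pt "0 0 0.3 0" --pt "0 0 0.1 0"

```text
clock: 7.02
eef_pos: [0.4997, 0.055, 0.0382]
tool_rot: [0.664, 0.748, -0.001, -0.001]
ft_force: [0.2, -0.3, -0.4]
grip_width: 0.0168
grasp_force: 58.6
```

>>> apply_moves --pt "0 0 0 0" --pt "0 0 0.08 0" --pt "0 0 0 0" --pt "0 0 0 0" --pt "0 0 0 0"

```text
clock: 7.43
eef_pos: [0.5011, 0.0545, 0.0383]
tool_rot: [0.664, 0.747, 0.0, 0.0]
ft_force: [-0.9, -0.0, -0.6]
grip_width: 0.0171
grasp_force: 58.6
```

Run:
```python
from h import *
for n in("scene","top"):
    cv2.imwrite(f"pics/{n}2.png",bot.camera(n)["image"])
a=cv2.imread("pics/scene2.png")[195:305,165:325];b=cv2.imread("pics/top2.png")[125:245,195:315]
cv2.imwrite("pics/c2.png",np.hstack([cv2.resize(a,(436,300),interpolation=2),cv2.resize(b,(360,360),interpolation=2)[:300]]) if 0 else cv2.resize(a,None,fx=5,fy=5,interpolation=2))
cv2.imwrite("pics/c3.png",cv2.resize(b,None,fx=5,fy=5,interpolation=2))
o=bot.get_obs();print(o["eef_pos"],o["tool_rot"],o["ft_force"])
```

```text
[0.50092896 0.05444027 0.03810165] [6.64491401e-01 7.47295804e-01 2.83522225e-04 2.81783909e-04] [ 0.094328    0.59897737 -0.73766636]
```

View pics/c2.png

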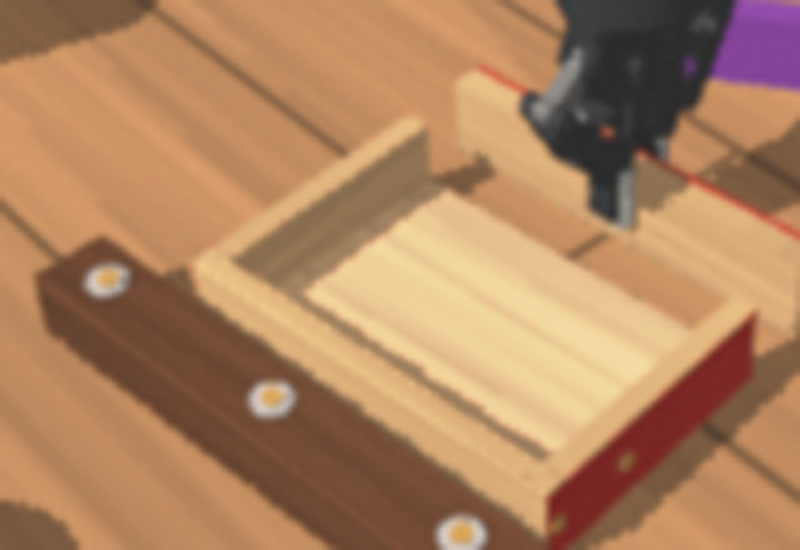

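View pics/c3.png

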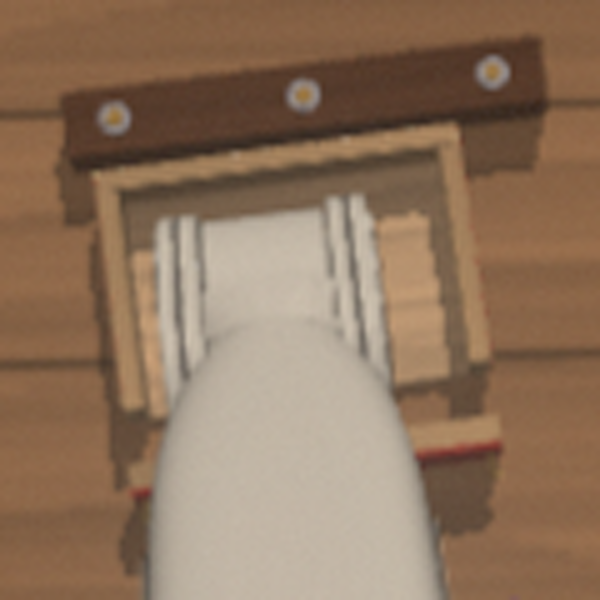

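The scene crop shows the bare face towards the tray and the fingertip between the sides. In the top crop the rail ends run (128,465) to (133,497) on the left and (497,415) to (500,450) on the right, so it is within about 1 mm of the tray's sides. I'll refine that numerically.

```bash
cat > m.py <<'E'
from h import *
c=bot.camera("top")
f=lambda x,y:((x+.5)/5-.5+195,(y+.5)/5-.5+125)
I=c["image"]
def P(a,b,t,w=1.5):return edge(I,f(*a),f(*b),w)
L=P((95,185),(123,405),0);Rt=P((459,135),(490,350),0);B=P((100,178),(452,128),0)
RR=edge(I,f(497,417),f(499,445),1.5,trim=.1);RL=edge(I,f(128,467),f(132,493),1.5,trim=.1)
top_r=edge(I,f(425,424),f(495,415),1.2);
w=lambda p,z=.044:ray(c,*p,z)
def wl(l,z=.044):
    a,b=w(l[0]-l[1]*10,z),w(l[0]+l[1]*10,z);d=(b-a)[:2];return a[:2],d/np.linalg.norm(d)
ang=lambda l,z=.044:(np.degrees(np.arctan2(*wl(l,z)[1][::-1]))+90)%180-90
print("tray side ang",ang(L),ang(Rt),"back",ang(B))
ex=np.array([np.cos(np.radians(6.8)),np.sin(np.radians(6.8))]);ey=np.array([-ex[1],ex[0]])
def at(l,s,z):
    a,d=wl(l,z);return a+d*((s-a@ex)/(d@ex))
o=bot.get_obs();t=o["eef_pos"][:2];s=t@ex
for n,l,z in(("L",L,.044),("R",Rt,.044),("railL",RL,.046),("railR",RR,.046)):
    print(n,round((at(l,s,z)-t)@ey*1000,2), "at centre of edge")
for n,q in(("s1",(114,117)),("s2",(303,95)),("s3",(492,72))):print(n,w(f(*q),.036).round(4))
Fb=P((75,95),(530,40),0,1.5);Ff=P((72,130),(540,78),0);print("fence back ang",ang(Fb,.036),wl(Fb,.036)[0])
E
python3 m.py
```

```text
tray side ang 6.790080119775041 6.498076030998021 back -82.8836306684553
L 105.94 at centre of edge
R -103.53 at centre of edge
railL 107.13 at centre of edge
railR -102.82 at centre of edge
s1 [0.7036 0.1699 0.036 ]
s2 [0.7143 0.0605 0.036 ]
s3 [ 0.7257 -0.0492  0.036 ]
fence back ang -84.14226322161876 [0.73016946 0.0861512 ]
```

>>> apply_moves --pt "-0.05 0 0.05 0" --pt "0 0 0 0" --pt "0 0 0 0" --pt "0 0 0 0" --pt "0 0 0 0"

```text
clock: 8.0
eef_pos: [0.5008, 0.0535, 0.0367]
tool_rot: [0.664, 0.747, -0.0, -0.0]
ft_force: [0.8, 1.0, -0.8]
grip_width: 0.017
grasp_force: 58.6
```

>>> apply_moves --pt "0 0 0.03 0" --pt "0 0 0 0" --pt "0 0 0 0" --pt "0 0 0 0" --pt "0 0 0 0"

```text
clock: 8.42
eef_pos: [0.5009, 0.0535, 0.0362]
tool_rot: [0.664, 0.747, 0.0, 0.0]
ft_force: [-0.6, -0.6, 0.3]
grip_width: 0.0175
grasp_force: 58.9
```

```bash
python3 m.py
python3 - <<'E'
from h import *
F=[]
for i in range(4):
    o=bot.get_obs();F.append([*o["eef_pos"],*o["ft_force"]]);bot.camera("scene")
print(np.round(F,4).tolist(),o["tool_rot"])
E
```

```text
tray side ang 6.86181796378321 6.5811841866403995 back -82.86102106282169
L 106.8 at centre of edge
R -102.73 at centre of edge
railL 107.31 at centre of edge
railR -102.83 at centre of edge
s1 [0.7036 0.1699 0.036 ]
s2 [0.7143 0.0605 0.036 ]
s3 [ 0.7257 -0.0492  0.036 ]
fence back ang -84.12654147088284 [0.73015972 0.08615015]
[[0.5009, 0.0535, 0.0362, 0.4814, 0.0109, 0.9485], [0.5008, 0.0535, 0.0362, -1.0169, 0.3769, 0.2594], [0.5009, 0.0535, 0.0362, -0.0269, 0.1592, 0.2815], [0.5009, 0.0535, 0.0362, -0.3083, 0.2543, 0.4661]] [6.64458939e-01 7.47324762e-01 8.86364731e-05 1.05763997e-04]
```

The rail is flush laterally to within 0.2 mm and just touches the counter. Now I approach the tray gently.

>>> apply_moves --pt "0 0.15 0 0" --pt "0 0.25 0 0" --pt "0 0.25 0 0" --pt "0 0.2 0 0" --pt "0 0.1 0 0"

```text
clock: 9.08
eef_pos: [0.5198, 0.0557, 0.0362]
tool_rot: [0.664, 0.747, -0.0, -0.0]
ft_force: [-4.1, -0.3, 7.0]
grip_width: 0.0172
grasp_force: 59.5
```

>>> apply_moves --pt "0 0.05 0 0" --pt "0 0.05 0 0" --pt "0 0.05 0 0" --pt "0 0.05 0 0" --pt "0 0.05 0 0"

```text
clock: 9.5
eef_pos: [0.5234, 0.0561, 0.0362]
tool_rot: [0.664, 0.747, -0.001, -0.001]
ft_force: [-4.4, -1.4, 5.6]
grip_width: 0.0169
grasp_force: 59.8
```

Run:
```python
from h import *
for n in("scene","top"):
    cv2.imwrite(f"pics/{n}3.png",bot.camera(n)["image"])
a=cv2.imread("pics/scene3.png")[195:305,165:325]
cv2.imwrite("pics/c4.png",cv2.resize(a,None,fx=5,fy=5,interpolation=2))
o=bot.get_obs();print(o["eef_pos"],o["tool_rot"],o["ft_force"])
```

```text
[0.52396164 0.0561974  0.03621662] [ 6.64467125e-01  7.47317220e-01 -4.89033025e-04 -4.17298943e-04] [-2.87524941 -0.16928998  5.2450126 ]
```

View pics/c4.png

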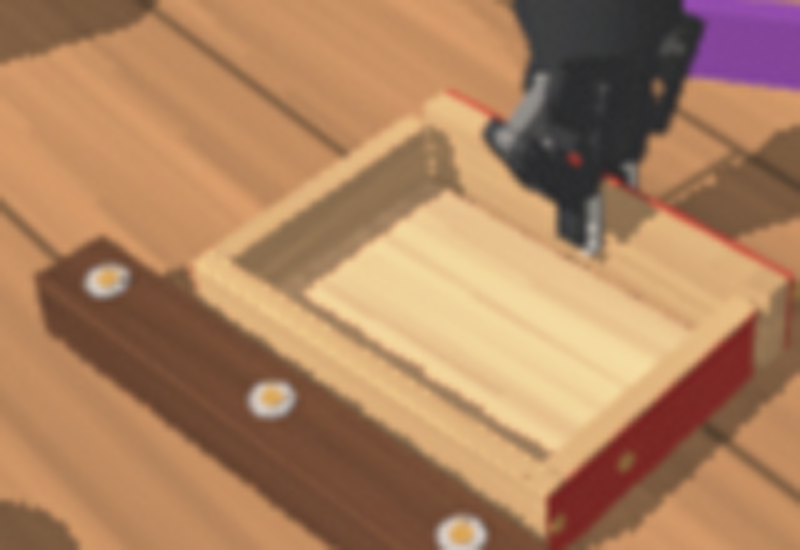

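The scene crop shows the rail right at the tray's front, with the corner at (430,120) and the other at (770,290) nearly touching. The 6 N upward force means it drags on the counter, so I ease it up a hair and then keep pushing slowly.

>>> apply_moves --pt "0 0 -0.02 0" --pt "0 0 0 0" --pt "0 0 0 0" --pt "0 0 0 0" --pt "0 0 0 0"

```text
clock: 10.02
eef_pos: [0.5247, 0.0563, 0.0363]
tool_rot: [0.664, 0.747, 0.0, 0.0]
ft_force: [0.6, -1.2, -1.3]
grip_width: 0.0171
grasp_force: 58.7
```

>>> apply_moves --pt "0 0.04 0 0" --pt "0 0.04 0 0" --pt "0 0.04 0 0" --pt "0 0.04 0 0" --pt "0 0.04 0 0"

```text
clock: 10.43
eef_pos: [0.5287, 0.0568, 0.0365]
tool_rot: [0.664, 0.747, 0.0, 0.0]
ft_force: [-0.5, 0.6, 0.6]
grip_width: 0.0171
grasp_force: 58.7
```

>>> apply_moves --pt "0 0.04 0 0" --pt "0 0.04 0 0" --pt "0 0.04 0 0" --pt "0 0.04 0 0" --pt "0 0.04 0 0"

```text
clock: 10.85
eef_pos: [0.5325, 0.0572, 0.0365]
tool_rot: [0.664, 0.747, -0.0, -0.0]
ft_force: [-0.6, -0.0, -0.9]
grip_width: 0.0171
grasp_force: 58.6
```

```bash
python3 m.py
python3 - <<'E'
from h import *
o=bot.get_obs();print(o["eef_pos"],o["tool_rot"],o["ft_force"],o["ft_torque"])
E
```

```text
tray side ang 6.8237504956815656 6.468999975861891 back -83.17702951585619
L 106.82 at centre of edge
R -102.81 at centre of edge
railL 106.82 at centre of edge
railR -103.51 at centre of edge
s1 [0.7036 0.1699 0.036 ]
s2 [0.7143 0.0605 0.036 ]
s3 [ 0.7257 -0.0492  0.036 ]
fence back ang -84.1402568042339 [0.73015126 0.08614927]
[0.53254585 0.05725641 0.03647478] [ 6.64368206e-01  7.47405424e-01 -1.07226954e-04 -8.36830698e-05] [ 0.13818538  0.3802676  -1.50737139] [0.01804859 0.07152718 0.06968329]
```

>>> apply_moves --pt "0 0.04 0 0" --pt "0 0.04 0 0" --pt "0 0.04 0 0" --pt "0 0.04 0 0" --pt "0 0.04 0 0"

```text
clock: 11.32
eef_pos: [0.5348, 0.0576, 0.0363]
tool_rot: [0.665, 0.747, -0.001, -0.001]
ft_force: [-5.5, -0.1, 2.3]
grip_width: 0.0167
grasp_force: 59.2
```

>>> apply_moves --pt "0 0.04 0 0" --pt "0 0.04 0 0" --pt "0 0.04 0 0" --pt "0 0.04 0 0" --pt "0 0 0 0"

```text
clock: 11.73
eef_pos: [0.54, 0.058, 0.0362]
tool_rot: [0.664, 0.747, 0.0, 0.0]
ft_force: [-2.1, -0.1, -1.7]
grip_width: 0.0171
grasp_force: 58.6
```

Run:
```python
from h import *
s=bot.camera("scene");t=bot.camera("top")
cv2.imwrite("pics/scene4.png",s["image"]);cv2.imwrite("pics/top4.png",t["image"])
a=cv2.resize(s["image"][195:305,165:325],None,fx=2.9,fy=2.9,interpolation=2);b=cv2.resize(t["image"][130:237,195:315],None,fx=2.75,fy=2.98,interpolation=2)[:a.shape[0]]
cv2.imwrite("pics/c5.png",np.hstack([a[:b.shape[0]],b]))
o=bot.get_obs();print(o["eef_pos"],o["tool_rot"],o["ft_force"],o["ft_torque"])
```

```text
[0.53998575 0.05807701 0.03625411] [6.64469783e-01 7.47315111e-01 1.04883788e-04 1.42234545e-04] [-1.99104901 -0.30516244 -2.16520607] [-0.04055038  0.35016045  0.01134715]
```

View pics/c5.png

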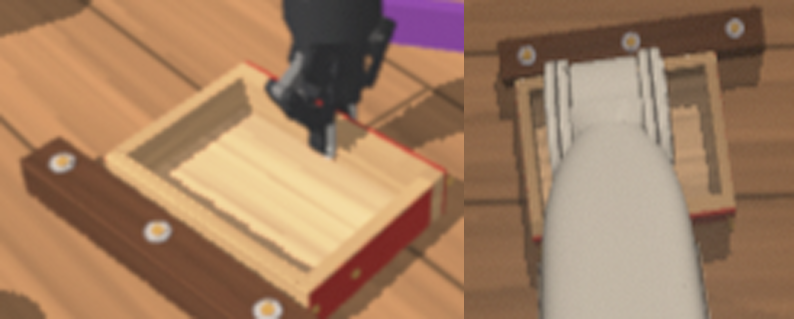

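Both views show the rail butted on the tray's front, flush at both ends, with the tray a few mm from the fence. I turn it about 0.9° towards the fence's angle while easing forward.

>>> apply_moves --pt "0 0.03 0 0.003" --pt "0 0.03 0 0.003" --pt "0 0.03 0 0.003" --pt "0 0.03 0 0.003" --pt "0 0.03 0 0.003"

```text
clock: 12.25
eef_pos: [0.5428, 0.0586, 0.0365]
tool_rot: [0.67, 0.742, 0.0, -0.0]
ft_force: [-2.6, 0.4, -2.2]
grip_width: 0.0171
grasp_force: 58.6
```

>>> apply_moves --pt "0 0.03 0 0" --pt "0 0.02 0 0" --pt "0 0.02 0 0" --pt "0 0 0 0" --pt "0 0 0 0"

```text
clock: 12.67
eef_pos: [0.5431, 0.0586, 0.0365]
tool_rot: [0.67, 0.742, -0.001, -0.001]
ft_force: [-5.7, 0.1, 2.1]
grip_width: 0.0172
grasp_force: 59.2
```

Run:
```python
from h import *
t=bot.camera("top");o=bot.get_obs();print(o["eef_pos"],o["tool_rot"],o["ft_force"],o["ft_torque"])
f=lambda x,y:(x/5-.4+195,y/5-.4+125)
# profile across the back right part: fence front face / gap / tray rim
for u in(215,225,297,303):
    print(u,t["image"][136:165,u].astype(int).sum(1).tolist())
```

```text
[0.54313513 0.05860141 0.03653044] [ 6.70275253e-01  7.42112054e-01 -5.36441851e-04 -7.04666680e-04] [-5.87729521  1.17250932  1.26149553] [0.1858217  1.04132366 0.13386687]
215 [288, 301, 305, 305, 299, 301, 261, 199, 194, 222, 289, 356, 383, 340, 284, 241, 192, 199, 233, 322, 369, 374, 356, 361, 372, 376, 371, 364, 342]
225 [293, 308, 307, 308, 303, 241, 197, 193, 191, 190, 190, 191, 245, 423, 519, 528, 536, 543, 544, 544, 543, 546, 539, 545, 547, 541, 543, 535, 538]
297 [179, 175, 187, 192, 195, 188, 185, 192, 189, 167, 148, 140, 156, 202, 224, 231, 229, 233, 233, 231, 227, 223, 220, 266, 304, 303, 302, 307, 301]
303 [240, 237, 227, 219, 208, 200, 192, 192, 184, 154, 141, 172, 226, 261, 260, 263, 300, 331, 329, 329, 319, 310, 294, 300, 302, 306, 304, 304, 307]
```

>>> apply_moves --pt "0 0.02 0 0" --pt "0 0.02 0 0" --pt "0 0.01 0 0" --pt "0 0 0 0" --pt "0 0 0 0"

```text
clock: 13.13
eef_pos: [0.5431, 0.0586, 0.0365]
tool_rot: [0.67, 0.742, -0.001, -0.001]
ft_force: [-7.0, 1.1, 3.2]
grip_width: 0.0171
grasp_force: 59.4
```

>>> apply_moves --pt "0 0.02 0 0" --pt "0 0.01 0 0" --pt "0 0.01 0 0" --pt "0 0 0 0" --pt "0 0 0 0"

```text
clock: 13.55
eef_pos: [0.5431, 0.0586, 0.0364]
tool_rot: [0.67, 0.742, -0.002, -0.002]
ft_force: [-9.8, 0.4, 4.9]
grip_width: 0.0173
grasp_force: 59.6
```

```bash
cat > g.py <<'E'
from h import *
K={}
def cen(I,p,r=5):
    x,y=int(round(p[0])),int(round(p[1]));h=cv2.cvtColor(I[y-r:y+r+1,x-r:x+r+1],cv2.COLOR_BGR2GRAY).astype(float)
    w=np.clip(h-110,0,None);yy,xx=np.mgrid[-r:r+1,-r:r+1];return np.array([x+(w*xx).sum()/w.sum(),y+(w*yy).sum()/w.sum()])
T=bot.camera("top");S=bot.camera("scene")
fs=lambda x,y:((x+.5)/5-.5+165,(y+.5)/5-.5+195)
for name,c,im,scr in(("top",T,"pics/top%s.png",[(217.5,148.1),(255.3,143.7),(293.1,139.1)]),("scene",S,"pics/scene%s.png",[fs(107,280),fs(271,398),fs(461,534)])):
    for tag in("2","now"):
        I=cv2.imread(im%tag) if tag!="now" else c["image"]
        s=[ray(c,*cen(I,p,3),.037)[:2] for p in scr]
        d=s[2]-s[0];d/=np.linalg.norm(d);n=np.array([-d[1],d[0]]); n*=np.sign(n[0])
        print(name,tag,"screw yaw",np.degrees(np.arctan2(n[1],n[0])).round(2),"mid",s[1].round(4))
        # search tray back rim: brightness profile along -n from the screw line at several stations, z=.044
        for a in(-.06,-.03,0,.03,.06,.08):
            pr=[];ss=np.arange(-.055,-.008,.001)
            for q in ss:
                u=proj(c,[*(s[1]+d*a+n*q),.044]);v=cv2.getRectSubPix(I,(1,1),tuple(map(float,u)))[0,0].astype(int);pr.append(int(v.sum()))
            print("  a%+.2f"%a,pr[::2])
E
python3 g.py
```

```text
top 2 screw yaw 5.81 mid [0.7146 0.0601]
  a-0.06 [257, 237, 215, 209, 221, 281, 335, 374, 376, 377, 368, 316, 227, 147, 146, 154, 169, 190, 193, 192, 196, 194, 191, 189]
  a-0.03 [265, 243, 221, 209, 212, 228, 286, 336, 374, 379, 363, 328, 249, 185, 138, 147, 161, 178, 195, 198, 195, 197, 196, 192]
  a+0.00 [280, 251, 226, 213, 209, 236, 310, 361, 387, 387, 381, 351, 293, 198, 148, 146, 168, 186, 199, 196, 214, 255, 314, 353]
  a+0.03 [283, 259, 234, 213, 206, 228, 267, 324, 363, 386, 391, 359, 299, 197, 160, 151, 163, 180, 192, 192, 192, 193, 191, 190]
  a+0.06 [286, 272, 242, 222, 211, 206, 255, 327, 378, 394, 392, 386, 343, 274, 172, 148, 159, 175, 183, 186, 188, 192, 195, 197]
  a+0.08 [376, 373, 376, 378, 377, 364, 355, 352, 379, 396, 398, 372, 323, 245, 178, 150, 165, 178, 186, 187, 186, 190, 195, 196]
top now screw yaw 5.79 mid [0.71   0.0596]
  a-0.06 [526, 526, 526, 529, 530, 531, 530, 536, 541, 546, 548, 548, 546, 547, 547, 548, 545, 543, 541, 538, 533, 523, 515, 488]
  a-0.03 [546, 544, 545, 548, 542, 538, 536, 541, 545, 547, 549, 549, 547, 549, 546, 541, 540, 539, 538, 5
[... 1491 characters left out ...]
 552, 560, 567, 569, 554, 511, 435, 332, 252, 236]
  a-0.03 [586, 569, 556, 563, 580, 600, 601, 583, 512, 437, 407, 427, 485, 527, 542, 551, 559, 565, 549, 512, 441, 341, 265, 241]
  a+0.00 [586, 575, 567, 566, 578, 597, 604, 575, 506, 432, 389, 413, 485, 529, 539, 544, 551, 558, 545, 510, 461, 354, 267, 257]
  a+0.03 [577, 567, 559, 564, 587, 606, 599, 572, 494, 412, 387, 392, 450, 503, 526, 535, 543, 552, 540, 509, 455, 358, 275, 252]
  a+0.06 [573, 564, 552, 558, 582, 600, 602, 584, 516, 425, 385, 392, 447, 500, 520, 528, 534, 543, 540, 511, 462, 354, 274, 249]
  a+0.08 [571, 566, 567, 576, 590, 600, 606, 592, 547, 452, 389, 385, 430, 490, 514, 527, 535, 538, 534, 511, 468, 370, 281, 251]
```

The tray has moved about 10.5 mm and its back rim now sits at the fence face (−19 to −20 mm from the screw line). It is parallel to the fence, and the TCP stays put while the force rises, so the tray is home. I build the press up in small steps.

>>> apply_moves --pt "0 0.01 -0.01 0" --pt "0 0.01 0 0" --pt "0 0 0 0" --pt "0 0 0 0" --pt "0 0 0 0"

```text
clock: 14.07
eef_pos: [0.5433, 0.0584, 0.0365]
tool_rot: [0.67, 0.742, -0.002, -0.002]
ft_force: [-9.7, -0.2, 4.4]
grip_width: 0.017
grasp_force: 59.5
```

>>> apply_moves --pt "0 0.01 0 0" --pt "0 0 0 0" --pt "0 0 0 0" --pt "0 0 0 0" --pt "0 0 0 0"

```text
clock: 14.48
eef_pos: [0.5433, 0.0584, 0.0364]
tool_rot: [0.67, 0.742, -0.002, -0.002]
ft_force: [-10.0, -0.4, 4.8]
grip_width: 0.0172
grasp_force: 59.6
```

```bash
cat > f.py <<'E'
from h import *
F=[]
for i in range(8):
    o=bot.get_obs();F.append([*o["ft_force"],*o["ft_torque"]]);bot.camera("scene")
m=np.mean(F,0);print(m.round(2),"push",(m[0]*.995+m[1]*.101).round(2),o["eef_pos"].round(4),o["tool_rot"].round(4),o["clock"],o["grasp_force"])
E
python3 f.py
```

```text
[-9.92 -0.57  4.81 -0.04  1.86  0.21] push -9.93 [0.5433 0.0584 0.0365] [ 0.6702  0.7421 -0.0022 -0.0019] 14.8333 59.63730454444885
```

>>> apply_moves --pt "0 0.02 -0.01 0" --pt "0 0.02 0 0" --pt "0 0.01 0 0" --pt "0 0 0 0" --pt "0 0 0 0"

```text
clock: 15.3
eef_pos: [0.5433, 0.0583, 0.0365]
tool_rot: [0.67, 0.742, -0.003, -0.003]
ft_force: [-11.7, -1.5, 5.9]
grip_width: 0.0168
grasp_force: 59.8
```

```bash
python3 f.py
```

```text
[-11.43  -0.95   6.11  -0.12   2.18   0.22] push -11.47 [0.5434 0.0583 0.0365] [ 0.6702  0.7422 -0.003  -0.0025] 15.65 59.81678903102875
```

>>> apply_moves --pt "0 0.02 -0.02 0" --pt "0 0.02 0 0" --pt "0 0.02 0 0" --pt "0 0 0 0" --pt "0 0 0 0"

```text
clock: 16.12
eef_pos: [0.5434, 0.0583, 0.0365]
tool_rot: [0.67, 0.742, -0.004, -0.003]
ft_force: [-13.8, -0.1, 6.3]
grip_width: 0.0172
grasp_force: 60.0
```

```bash
python3 f.py
```

```text
[-13.88  -1.36   6.34  -0.15   2.56   0.25] push -13.94 [0.5434 0.0583 0.0365] [ 0.6702  0.7422 -0.004  -0.0033] 16.4667 59.96514022350311
```

It presses at 13.9 N. I'll check the fit with the last picture before holding.

Run:
```python
from h import *
s=bot.camera("scene");t=bot.camera("top");cv2.imwrite("pics/s6.png",s["image"]);cv2.imwrite("pics/t6.png",t["image"])
a=cv2.resize(s["image"][200:310,165:325],None,fx=3,fy=3,interpolation=2);b=cv2.resize(t["image"][127:227,202:307],None,fx=3,fy=3.3,interpolation=2)
cv2.imwrite("pics/c6.png",np.hstack([a,b]))
```

```text
(no output)
```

View pics/c6.png

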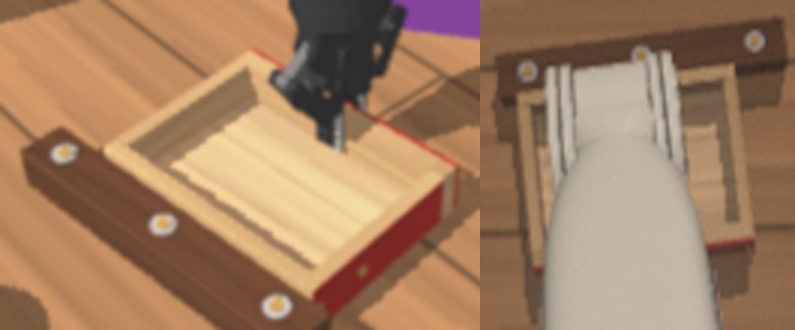

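>>> apply_moves --pt "0 0 0 0" --pt "0 0 0 0" --pt "0 0 0 0" --pt "0 0 0 0" --pt "0 0 0 0"

```text
clock: 17.03
eef_pos: [0.5434, 0.0583, 0.0365]
tool_rot: [0.67, 0.742, -0.004, -0.003]
ft_force: [-12.6, -0.8, 7.2]
grip_width: 0.0173
grasp_force: 60.0
```

>>> apply_moves --pt "0 0 0 0" --pt "0 0 0 0" --pt "0 0 0 0" --pt "0 0 0 0" --pt "0 0 0 0"

```text
clock: 17.45
eef_pos: [0.5434, 0.0583, 0.0365]
tool_rot: [0.67, 0.742, -0.004, -0.003]
ft_force: [-13.7, -1.4, 6.3]
grip_width: 0.0174
grasp_force: 60.0
```

The picture shows the tray's back on the fence with no gap, and the rail closing the front with its tops level and its red edge and left end in line. I'll run a numeric check of the end flushness while holding.

```bash
python3 - <<'E'
from h import *
c=bot.camera("top");I=c["image"]
f=lambda x,y:np.array([202+(x-480)/3,127+y/3.3])
ex=np.array([np.cos(np.radians(5.8)),np.sin(np.radians(5.8))]);ey=np.array([-ex[1],ex[0]])
t=bot.get_obs()["eef_pos"][:2]
for n,a,b in(("R",(738,68),(753,236)),("L",(519,98),(538,266))):
    a,b=f(*a),f(*b)
    for nm,lo,hi in(("tray",.08,.8),("rail",.9,.98)):
        l=edge(I,a+(b-a)*lo,a+(b-a)*hi,1.5,trim=0)
        p=ray(c,*(l[0]-l[1]*2),.044)[:2];q=ray(c,*(l[0]+l[1]*2),.044)[:2];m=ray(c,*l[0],.044)[:2]-t;d=q-p
        print(n,nm,"along",(m@ex*1e3).round(1),"lat",(m@ey*1e3).round(2),"ang",(np.degrees(np.arctan2(d[1],d[0])+2*np.pi)%180).round(2))
E
python3 f.py
```

```text
R tray along 76.4 lat -103.19 ang 5.14
R rail along 3.6 lat -103.14 ang 5.7
L tray along 76.1 lat 104.77 ang 6.86
L rail along 2.3 lat 103.39 ang 9.74
[-13.58  -1.     6.52  -0.15   2.56   0.26] push -13.61 [0.5434 0.0583 0.0365] [ 0.6702  0.7422 -0.004  -0.0034] 17.85 59.96511697769165
```

>>> apply_moves --pt "0 0 0 0" --pt "0 0 0 0" --pt "0 0 0 0" --pt "0 0 0 0" --pt "0 0 0 0"

```text
clock: 18.32
eef_pos: [0.5434, 0.0583, 0.0365]
tool_rot: [0.67, 0.742, -0.004, -0.003]
ft_force: [-14.0, -1.2, 5.8]
grip_width: 0.0173
grasp_force: 60.0
```

>>> apply_moves --pt "0 0 0 0" --pt "0 0 0 0" --pt "0 0 0 0" --pt "0 0 0 0" --pt "0 0 0 0"

```text
clock: 18.73
eef_pos: [0.5434, 0.0583, 0.0365]
tool_rot: [0.67, 0.742, -0.004, -0.003]
ft_force: [-13.4, -0.9, 5.8]
grip_width: 0.0174
grasp_force: 60.0
```

>>> apply_moves --pt "0 0 0 0" --pt "0 0 0 0" --pt "0 0 0 0" --pt "0 0 0 0" --pt "0 0 0 0"

```text
clock: 19.15
eef_pos: [0.5434, 0.0583, 0.0365]
tool_rot: [0.67, 0.742, -0.004, -0.003]
ft_force: [-13.4, -0.7, 5.9]
grip_width: 0.017
grasp_force: 60.0
```

>>> apply_moves --pt "0 0 0 0" --pt "0 0 0 0" --pt "0 0 0 0" --pt "0 0 0 0" --pt "0 0 0 0"

```text
clock: 19.57
eef_pos: [0.5434, 0.0583, 0.0365]
tool_rot: [0.67, 0.742, -0.004, -0.003]
ft_force: [-13.5, -1.0, 7.0]
grip_width: 0.017
grasp_force: 60.0
```

>>> apply_moves --pt "0 0 0 0" --pt "0 0 0 0" --pt "0 0 0 0" --pt "0 0 0 0" --pt "0 0 0 0"

```text
clock: 19.98
eef_pos: [0.5434, 0.0583, 0.0365]
tool_rot: [0.67, 0.742, -0.004, -0.003]
ft_force: [-14.0, -1.5, 5.1]
grip_width: 0.0169
grasp_force: 60.0
```

>>> apply_moves --pt "0 0 0 0" --pt "0 0 0 0" --pt "0 0 0 0" --pt "0 0 0 0" --pt "0 0 0 0"

```text
clock: 20.4
eef_pos: [0.5434, 0.0583, 0.0365]
tool_rot: [0.67, 0.742, -0.004, -0.003]
ft_force: [-13.6, -1.1, 6.2]
grip_width: 0.017
grasp_force: 60.0
```

The rail is flush within about 0.7 mm, the tray is square to about 0.2°, and it has held a steady 13.6 N for over 4 s. I hand the job in.

```bash
python3 -c "
from workcell import bot
print(bot.job_done())"
```

```text
the job is handed in; nothing more can be done
None
```

The job is handed in, though no verdict came back: the rail is still gripped across the tray's front with its red face and screws outward, ends flush within about 0.7 mm by camera, and the tray is home and square against the fence under a steady push of about 13.6 N, held for over 4 s.

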